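# Adjust the precision balance with its built-in weight

## Robot

A 6-joint arm with a two-finger parallel gripper is mounted at the origin on the work surface. World frame = base frame: x ahead of the robot, y to its left, z up, the work surface at z = 0. Lengths are in m, angles in rad, forces in N, time in s.
With the tool pointing down it reaches from about 0.425 to 1.125 m from the base axis. Payload 14.9 kg.
Tool frame: the origin (TCP) lies between the finger pads; the fingertips stand ctrl.tip_extent ahead of it and the grasp point (between the pads) lies 3 mm ahead of it (ctrl.tip_extent is the distance from the TCP to the fingertips, in m); z points along the fingers, y is the line along which they close (so a half turn about z gives the same grasp; the last joint's range is limited). The gripper opens to 91 mm and grips with 3 to 60 N. Pads are 32 mm wide; open, the fingers measure 118 mm over their backs; the gripper's body (76 mm by 178 mm) begins 60 mm behind the grasp point.
Start: joints at [-1.338, 0.379, 1.734, -0, 1.028, -0.033], TCP at [0.184, -0.675, 0.236] pointing down, gripper open.
Joint ranges: [-2.77, 2.77], [-0.74, 2.19], [0, 2.66], [-1.06, 4.2], [0.31, 2.87], [-3.08, 3.08]. Speed limits (rad/s): [1.89, 1.89, 2.39, 3.14, 3.14, 3.14].

## Interface

Orientations are given as a rotation vector (axis times angle).
In Python, from rig import ctrl, eoat, planner, cams, job_done, sensors gives the robot as it stands. The module is installed in compiled form; this text tells all that it offers. Calls block until the motion is done:
- ctrl.reach(position, orientation): joint-space move of the TCP to a pose.
- ctrl.line_to(position, frame=None, feed=0.15, guard=None): straight line of the TCP; frame=None keeps the orientation; feed is the mean speed in m/s. With guard (N) it stops when the force on the tool has changed by that much, and returns True; else False.
- ctrl.move_j(angles): joint-space move.
- eoat.gripper_open() and eoat.grasp(grasp_force=None): open the fingers fully, or close them until they stop; grasp_force is the grip in N (None keeps the last).
- ctrl.hold(seconds).
- planner.ik(position, orientation): joint angles nearest the present ones, or None.
- cams.get_image(name): name is "side" or "top"; returns a dict with "image" (420x560x3 uint8, red, green, blue), "camera_matrix" (3x3 intrinsics, pixels), "extrinsics" (4x4, takes a point from camera to world coordinates). Camera axes: x right, y down, z forward; pixel columns grow to the right and rows downward; lengths in m; the calibration is good to about 2 mm. A picture is of the moment at which its call begins. There is no depth.
A pose or a line that the arm cannot do raises ctrl.PlanningError and nothing moves.
- job_done(): hands the job in; it is judged then, once.
Readings, each from a call of its own:
- sensors.get_clock(): time.
- sensors.get_joint_positions(): joint angles.
- sensors.get_qvel(): joint speeds.
- sensors.get_tau(): joint torques, N m.
- sensors.get_eef_pos(): TCP position.
- sensors.get_ee_rot(): TCP orientation.
- sensors.get_ft_force(): force on the tool from outside, world axes, zero at the start.
- sensors.get_wrist_torque(): the same for the moment, N m.
- sensors.get_grip_width(): opening from 0.0 (shut) to 1.0 (fully open).
- sensors.get_finger_force(): force on a finger pad.
Only numpy, scipy, OpenCV 4.12 (cv2) and the standard library are available. Lean on these libraries where they do the work, as an engineer would, in place of code of your own. Each camera call takes 0.05 s, during which the arm holds its last target. There are 200 camera calls.

## Task

Adjust the precision balance with its built-in weight. First clear the spatula and the brush off its pan without leaning hard on the pan, and lay each flat in its own compartment of the tool tray (brush in the wide middle one, spatula in the empty one beside it), handles at the tray's notched end; then pull the yellow spring-return calibration knob on the balance's side out until the green ring on its rod shows but no red, and finish still holding it there with the gripper. Leave the beaker, flask, bottle, jar, dish and forceps where they are.

Things in the scene. Friction and masses are not known exactly. Their poses are not given: they have to be found in the camera images.
- balance: precision balance, white housing with blue sloping front and display, 330 (x) x 215 (y) x 74 mm high, fixed to the bench. Origin under the centre of the housing; its front (display) looks along its -x, towards the robot. Its y points to its left side; the calibration knob stands out of its right (-y) side
- pan: the balance's square steel pan, 190 x 190 x 8 mm, rigid, its top 90 mm above the bench. Origin: centre of its underside, 82 mm above the bench; axes as the balance. More than 30 N on it is leaning hard
- cal_slide (a joint): pull-out of the calibration slide in m: 0 = home, grows as the knob is pulled straight out along the balance's -y; end stop at 0.045. Its spring pulls it back home: 3 N at 0, 7 N at 0.030, 8.5 N at the stop. The 8 mm wide green ring on the rod starts to leave the bush at 0.026 and is fully out at 0.034, where red rod begins to show; the middle of the mark is 0.030
- cal_knob (a point): centre of the yellow calibration knob, a cylinder 22 mm in diameter and 26 mm long, its axis along the balance's y, 50 mm above the bench; it moves with the slide. Behind it a 10 mm steel rod, 30 mm of it free between knob and bush at home. Axes as the balance
- cal_bush (a point): centre of the outer face of the dark bush (26 mm across, standing 9 mm out of the housing's side) from which the rod comes; axes as the balance
- spatula: spatula with a brown wooden handle and a steel blade, 170 mm long. Starts flat on the pan, handle roughly to the balance's front. Origin: middle of its length, on the underside; x runs from handle to working end, z up. Handle 16 mm wide and 16 mm thick, from x = -85 to +15 mm; blade 20 mm wide and 2.5 mm thick, at mid height, from there to +85 mm. 30 to 60 g
- spatula_grip (a point): a good place to grip the spatula, near its balance point: in the handle, 25 mm from the middle towards the handle's end, 8 mm above its underside
- spatula_tip (a point): on the spatula's blade, 80 mm from its middle, 8 mm above its underside
- brush: balance brush with a red handle, metal ferrule and dark stiff bristles, 165 mm long. Starts flat on the pan, handle roughly to the balance's front. Origin: middle of its length, on the underside; x runs from handle to working end, z up. Handle 16 mm wide and 16 mm thick, from x = -80 to +15 mm; ferrule and bristle block (rigid) 34 mm wide, up to 16 mm thick, from there to +80 mm. 28 to 52 g
- brush_grip (a point): a good place to grip the brush: in the handle, 25 mm from the middle towards the handle's end, 8 mm above its underside
- brush_tip (a point): end of the brush's bristles, 80 mm from its middle, 8 mm above its underside
- tray: white tool tray, teal floors, 208 (x) x 144 (y) mm, fixed; floor and walls 4 mm thick, walls rising 7 mm above the floor. Three compartments 200 mm long in x: left (+y) 40 mm wide, empty, for the spatula; middle 48 mm wide, empty, for the brush; right 40 mm wide, with the forceps. Origin under its centre; the -x end, nearer the robot, has a 22 mm notch in each end wall
- slot_spatula (a point): centre of the floor of the spatula's compartment, 4 mm above the bench; axes as the tray, +x away from the notched end
- slot_brush (a point): centre of the floor of the brush's compartment, 4 mm above the bench; axes as the tray, +x away from the notched end
- beaker: glass beaker, 68 mm across, 85 mm tall, standing behind the middle of the work area; origin under its centre
- indicator: small amber bottle with black cap, 42 mm across, 85 mm tall, at the far right behind the tray; origin under its centre
- weigh_dish: empty white square weighing dish, 70 x 70 x 18 mm, on the bench near the robot; origin under its centre
- sample_jar: white jar with blue lid, 64 mm across, 75 mm tall, right of the tray; origin under its centre
- flask: conical glass flask, 74 mm across the base, 104 mm tall, left of the balance; origin under its centre
- forceps: steel forceps, about 145 mm long, 5 mm thick, lying in the tray's right-hand compartment (seen from the notched end); origin under the middle

How it is judged:
On the way, in this order (a step that is already met when the one before it is completed fails the run):
1. the spatula and the brush both lie flat in their own compartments, handles at the notched end, released (x of spatula in the frame of slot_spatula between -0.018 and 0.018 m and y of spatula in the frame of slot_spatula between -0.015 and 0.015 m and z of spatula in the frame of slot_spatula between -0.005 and 0.006 m and x of spatula_tip in the frame of slot_spatula above 0 m and angle between the x axis of spatula and the x axis of slot_spatula, either way round below 0.2 rad and angle between the z axis of spatula and the z axis of slot_spatula, either way round below 0.1 rad and contact force between the fingers and spatula below 0.1 N and linear speed of each of spatula, brush below 0.02 m/s and x of brush in the frame of slot_brush between -0.018 and 0.018 m and y of brush in the frame of slot_brush between -0.017 and 0.017 m and z of brush in the frame of slot_brush between -0.005 and 0.006 m and x of brush_tip in the frame of slot_brush above 0 m and angle between the x axis of brush and the x axis of slot_brush, either way round below 0.2 rad and angle between the z axis of brush and the z axis of slot_brush, either way round below 0.1 rad and contact force between the fingers and brush below 0.1 N), for 0.2 s.
2. the calibration slide is held by the gripper at its green mark (value of joint cal_slide between 0.025 and 0.036 m and velocity of joint cal_slide between -0.02 and 0.02 m/s and contact force between the fingers and balance above 1.5 N), for 0.5 s.
At the end, for the whole second after the job is handed in: Spatula and brush each lie flat, released and at rest on the floor of their own compartment (within 18 mm lengthwise of the middle, 0.2 rad of its direction), working end away from the notched end; the slide is pulled out 25 to 36 mm, still, and held by the gripper's fingers (all of step 1 and all of step 2); the arm keeps its last pose, push and grip.
It fails at once if the pan is pressed with more than 30 N (contact force between any of the fingers, the arm and pan above 30 N).
It fails at once if a bystander is pushed out of its place (more than 30 mm) (distance of any of beaker, indicator, weigh_dish, sample_jar, flask, forceps from where it was at the start of the episode above 0.03 m).
It also fails if it takes over 67 s, if anything falls off the work surface, if the arm or the gripper's body presses on something with over 40 N, if the wrist force passes 120 N, or if a joint passes its speed limit or range.

## Working session

There is one attempt and no reset: what is moved stays moved. The work goes in short steps, each a Python script; the robot and the scene stay as the last script left them, time stands still between calls to the robot, and variables do not carry over. Pictures are saved under pics/ and viewed, at most 10 in all, crops included, and the job is handed in when it is done.

```bash
mkdir -p pics; python3 - <<'E'
from rig import ctrl,cams,sensors
import cv2,numpy as np
for n in("top","side"):
    d=cams.get_image(n); cv2.imwrite(f"pics/{n}0.png",cv2.resize(d["image"][:,:,::-1],(784,588),interpolation=cv2.INTER_CUBIC)); np.savez(f"{n}0.npz",**d)
    print(n,d["camera_matrix"].round(1).tolist(),d["extrinsics"].round(3).tolist())
print(ctrl.tip_extent,sensors.get_clock(),sensors.get_ee_rot(),sensors.get_grip_width())
E
```

```text
top [[400.5, 0.0, 285.7], [0.0, 400.5, 204.9], [0.0, 0.0, 1.0]] [[-0.067, -0.973, 0.221, 0.275], [-0.998, 0.066, -0.015, 0.001], [-0.0, -0.222, -0.975, 1.428], [0.0, 0.0, 0.0, 1.0]]
side [[407.0, 0.0, 283.4], [0.0, 407.0, 208.7], [0.0, 0.0, 1.0]] [[0.993, -0.067, 0.098, 0.458], [-0.118, -0.58, 0.806, -0.892], [0.003, -0.812, -0.584, 0.747], [0.0, 0.0, 0.0, 1.0]]
0.022 0.1 [-3.11293036e+00 -4.16195367e-01  1.67094414e-04] 1.001994879718729
```

View pics/top0.png

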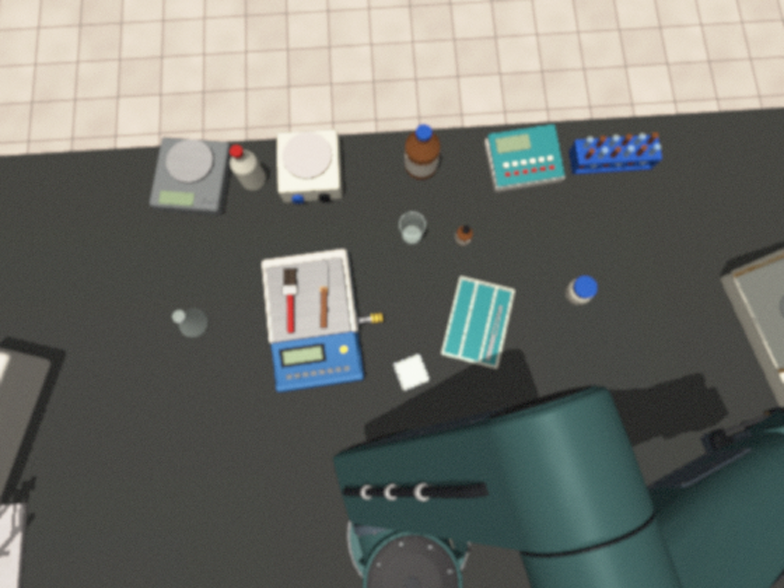

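View pics/side0.png

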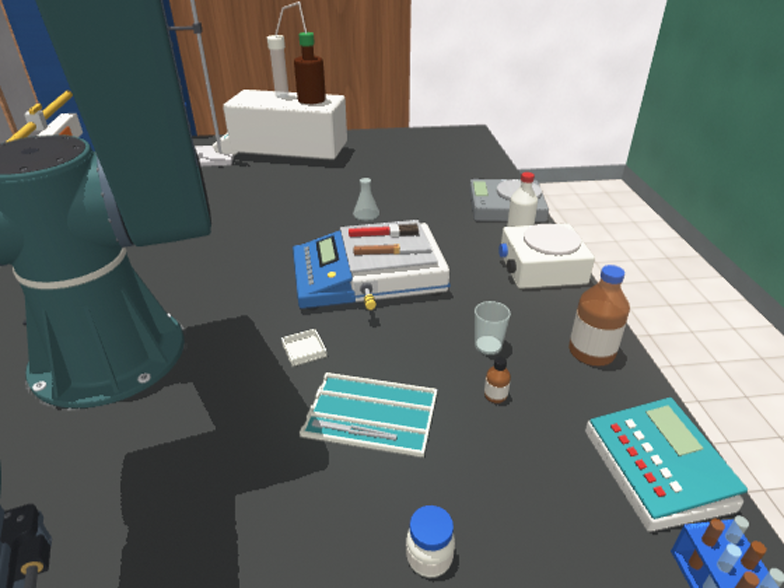

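The top view shows the balance at about (315,320), the brush (red) at (290,300), the spatula at (324,300), the knob at (376,318) and the tray at (478,322). In the side view the knob is at (370,300) and the tray at (370,413). I'll enlarge both for accurate picks.

```bash
python3 - <<'E'
import cv2,numpy as np
def crop(n,x0,y0,w,h,s):
    im=np.load(n+"0.npz")["image"][y0:y0+h,x0:x0+w,::-1]
    im=cv2.resize(im,None,fx=s,fy=s,interpolation=cv2.INTER_CUBIC)
    for i in range(0,w,20): cv2.putText(im,str(x0+i),(i*s,10),0,.35,(0,255,255),1); cv2.line(im,(i*s,12),(i*s,18),(0,255,255),1)
    for i in range(0,h,20): cv2.putText(im,str(y0+i),(0,i*s+4),0,.35,(0,255,255),1)
    cv2.imwrite(f"pics/{n}c.png",im)
crop("top",180,170,195,115,4)
crop("side",195,150,140,185,3)
E
```

```text
(no output)
```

View pics/topc.png

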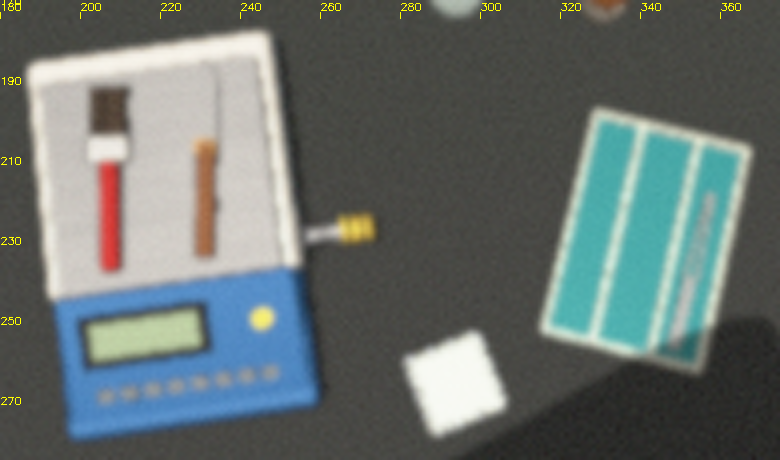

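View pics/sidec.png

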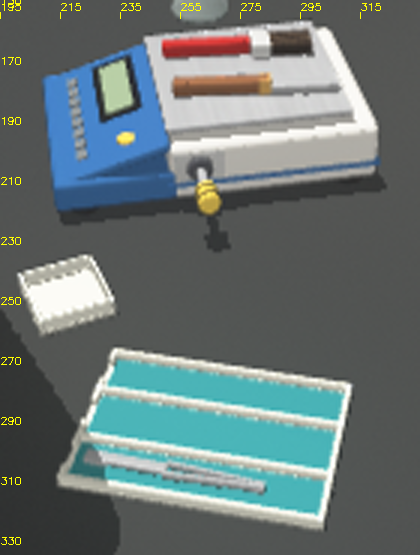

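The top crop shows the brush from (111,271) to (109,88), the spatula handle from (204,257) to (206,138), the knob from (340,229) to (373,227), and the tray corners at (596,107), (752,147), (702,372) and (542,332). The side crop shows the brush from (163,47) to (311,41), the spatula from (174,86) to (340,88) and the knob at (208,198). Next I'll fit x, y and yaw for each.

```bash
cat > est.py <<'E'
import numpy as np
from scipy.optimize import least_squares
C={n:np.load(n+"0.npz") for n in("top","side")}
O={"top":(180,170,4),"side":(195,150,3)}
def proj(n,p):
    K,E=C[n]["camera_matrix"],C[n]["extrinsics"]
    q=K@(np.linalg.inv(E)@np.r_[p,1])[:3]; return q[:2]/q[2]
def fit(name,picks,x0):
    def res(v):
        c,s=np.cos(v[2]),np.sin(v[2]); r=[]
        for n,u,w,(x,y,z) in picks:
            a,b,k=O[n]; px=np.array([a+(u+.5)/k-.5,b+(w+.5)/k-.5])
            r.append(proj(n,[v[0]+c*x-s*y,v[1]+s*x+c*y,z])-px)
        return np.concatenate(r)
    f=least_squares(res,x0); print(name,f.x.round(4),"res",f.fun.round(1).tolist()); return f.x
if __name__=="__main__":
    t="top";s="side"
    fit("tray",[(t,596,107,(.104,.072,.011)),(t,752,147,(.104,-.072,.011)),(t,702,372,(-.104,-.072,.011)),(t,542,332,(-.104,.072,.011)),
      (s,113,349,(-.104,.072,.011)),(s,351,384,(.104,.072,.011)),(s,324,520,(.104,-.072,.011))],[.6,-.2,0])
    fit("brush",[(t,111,271,(-.080,0,.100)),(t,110,162,(.015,0,.106)),(t,109,88,(.08,0,.098)),(s,163,47,(-.08,0,.098)),(s,311,41,(.08,0,.098))],[.7,.2,0])
    fit("spat",[(t,204,257,(-.085,0,.100)),(t,205,138,(.015,0,.106)),(s,174,86,(-.085,0,.098)),(s,271,84,(.015,0,.098)),(s,340,88,(.085,0,.098))],[.7,.2,0])
    # knob frame at its centre, x along the balance's x; pick end face top and inner end
    fit("knob",[(t,373,228,(0,-.013,.055)),(t,340,230,(0,.013,.055)),(s,209,205,(0,-.013,.050)),(t,304,237,(0,.043,.050))],[.65,.1,0])
    fit("bal",[(t,72,438,(-.165,.1075,.02)),(t,318,402,(-.165,-.1075,.02)),(t,268,33,(.165,-.1075,.074)),(t,30,66,(.165,.1075,.074))],[.65,.1,0])
E
python3 est.py
```

```text
tray [ 0.4953 -0.214  -0.3188] res [-0.0, 0.3, -0.3, -0.1, 0.0, -0.4, 0.2, -0.6, -0.3, -0.1, 0.0, -0.1, -0.3, 0.3]
brush [ 0.5629  0.2484 -0.0167] res [-0.1, 0.0, -0.4, -0.9, 0.2, -0.4, -0.7, 0.4, -0.4, 0.0]
spat [ 0.5756  0.1641 -0.1025] res [-0.4, -0.4, 1.1, -0.2, -0.5, -0.2, -0.0, 0.2, -0.1, -1.2]
knob [0.5132 0.0453 0.0821] res [-0.7, -0.5, 0.2, 0.1, -0.5, -0.3, 0.7, -0.1]
bal [0.5209 0.2054 0.0702] res [0.2, 1.0, 0.4, 1.4, 0.4, -1.2, -1.0, -1.4]
```

```bash
cat > h.py <<'E'
from rig import ctrl,eoat,planner,cams,job_done,sensors
import numpy as np,cv2
from scipy.spatial.transform import Rotation as R
rot=lambda yaw:(R.from_euler("z",yaw)*R.from_euler("x",np.pi)).as_rotvec()
def loc(f,x,y):  # point in planar frame f=(x,y,yaw)
    c,s=np.cos(f[2]),np.sin(f[2]); return np.array([f[0]+c*x-s*y,f[1]+s*x+c*y])
TRAY=(.4953,-.2140,-.3188); BRUSH=(.5629,.2484,-.03); SPAT=(.5756,.1641,-.095)
def pick(f,tip,force):
    p=loc(f,-.025,0); z=tip+ctrl.tip_extent
    ctrl.reach([*p,.21],rot(f[2])); hit=ctrl.line_to([*p,z],guard=8)
    eoat.grasp(force); print("pick hit",hit,"w",sensors.get_grip_width(),"F",sensors.get_finger_force(),sensors.get_eef_pos())
    ctrl.line_to([*p,.21]); print("lifted w",sensors.get_grip_width(),sensors.get_finger_force())
def place(y,tip):
    p=loc(TRAY,-.025,y); z=tip+ctrl.tip_extent
    ctrl.reach([*p,.15],rot(TRAY[2])); hit=ctrl.line_to([*p,z],feed=.12,guard=10)
    print("place hit",hit,sensors.get_eef_pos(),"w",sensors.get_grip_width())
    ctrl.hold(.2); eoat.gripper_open(); ctrl.line_to([*p,.15])
def snap(n,box,s,out):
    x,y,w,h=box; im=cams.get_image(n)["image"][y:y+h,x:x+w,::-1]
    cv2.imwrite(f"pics/{out}.png",cv2.resize(im,None,fx=s,fy=s,interpolation=cv2.INTER_CUBIC))
E
python3 - <<'E'
from h import *
pick(SPAT,.097,30)
place(.048,.0135)
print(sensors.get_clock())
ctrl.reach([*loc(BRUSH,-.025,0),.21],rot(BRUSH[2]))
snap("side",(195,140,140,195),3,"spat")
print(sensors.get_clock())
E
```

```text
pick hit False w 0.17361378988256737 F 29.99738037586212 [0.55072074 0.1664638  0.11900729]
lifted w 0.16709695798805244 29.997342824935913
place hit False [ 0.48703211 -0.1606812   0.0360533 ] w 0.17133578522406212
10.6583
12.25
```

View pics/spat.png

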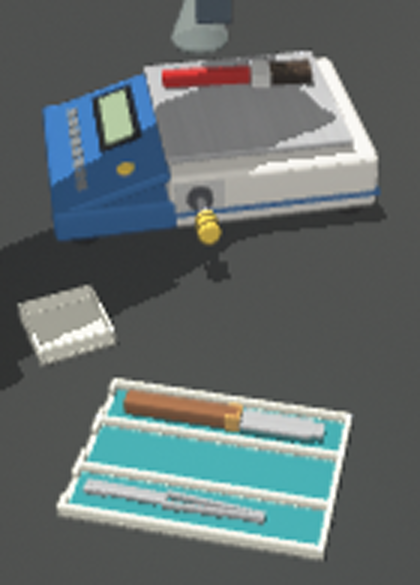

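The spatula lies flat in the left compartment (crop (125,400) to (325,432)) with its handle at the notched end, and the brush hasn't moved. The brush is next. I'll release it with the fingertips above the spatula handle's height.

```bash
python3 - <<'E'
from h import *
pick(BRUSH,.099,30)
place(-.001,.0215)
KY=.076; ctrl.reach([.514,.045,.17],rot(KY+np.pi/2))
print(sensors.get_clock())
ctrl.reach([.45,.25,.25],rot(KY+np.pi/2))
snap("side",(195,140,140,195),3,"brush"); snap("top",(180,170,195,115),4,"brusht")
print(sensors.get_clock())
E
```

```text
pick hit False w 0.17050840912610024 F 29.993698596954346 [0.53792222 0.24914231 0.1209815 ]
lifted w 0.17061549922144525 29.993682503700256
place hit False [ 0.4716767  -0.20728096  0.04406814] w 0.1724645017202179
21.425
22.4417
```

View pics/brush.png

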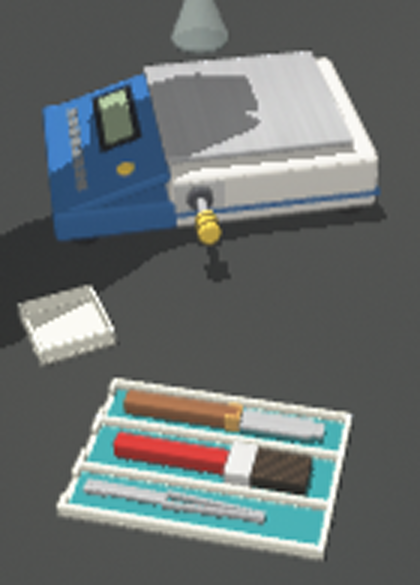

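Both tools are flat in their compartments with handles at the notched end (brush crop (115,447) to (310,475)). Next I'll grip the knob and pull it 30 mm.

```bash
python3 - <<'E'
from h import *
KY=.076; K=np.array([.5132,.0453]); d=np.array([np.sin(KY),-np.cos(KY)])
p=K+.002*d
ctrl.reach([*p,.17],rot(KY+np.pi/2)); print("hit",ctrl.line_to([*p,.053],guard=8))
f0=sensors.get_ft_force()
eoat.grasp(50); print(sensors.get_grip_width(),sensors.get_finger_force(),sensors.get_ft_force()-f0)
for i in (1,2,3):
    ctrl.line_to([*(p+.01*i*d),.053],feed=.04); ctrl.hold(.2)
    print(i,sensors.get_ft_force()-f0,sensors.get_eef_pos(),sensors.get_grip_width())
snap("side",(225,170,60,60),9,"knob"); print(sensors.get_clock())
E
```

```text
hit False
0.22966511522692737 49.997209310531616 [  9.7805922    1.78450575 -10.06304483]
1 [  9.25508892   4.48137897 -11.06293866] [0.51565097 0.03358538 0.05322468] 0.22760226208131842
2 [  9.07427989   7.18471061 -10.86005543] [0.51645419 0.0236795  0.05322447] 0.2331711594287701
3 [  9.58480986   7.18948182 -11.04444999] [0.51720652 0.01377927 0.05322097] 0.22928530008320852
27.2167
```

View pics/knob.png

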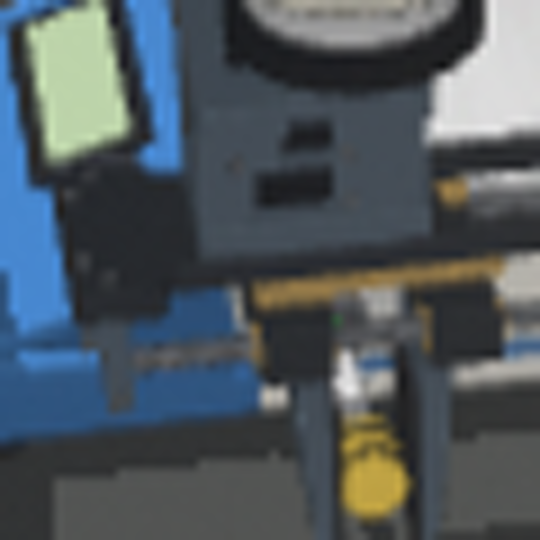

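The crop shows the knob held between the fingers, its end face at (375,485). Bright rod shows behind it at (350,375), with a hint of green near the bush at (338,320). I'll measure the slide from the knob's end face compared with home.

```bash
python3 - <<'E'
from h import *
from est import proj
KY=.076; K=np.array([.5132,.0453]); d=np.array([np.sin(KY),-np.cos(KY)])
def yel(im):
    h=cv2.cvtColor(im,cv2.COLOR_RGB2HSV); m=cv2.inRange(h,(20,130,90),(35,255,255)); m[:, :245]=0;m[:,290:]=0;m[:202]=0;m[235:]=0
    ys,xs=np.nonzero(m); return len(xs),xs.min(),xs.max(),ys.min(),ys.max(),xs[ys>ys.max()-6].mean()
a=np.load("side0.npz")["image"]
full=cams.get_image("side"); b=full["image"]
print("home",yel(a)); print("now",yel(b))
for s in (0,.02,.025,.03,.036): print(s,proj("side",[*(K+d*(s+.013)),.05]).round(2),proj("side",[*(K+d*(s+.013)),.039]).round(2))
# subpixel shift of knob end-face by template matching (upsampled, size change small)
t=a[212:224,258:272]; r=cv2.matchTemplate(b[205:240,250:285],t,cv2.TM_CCOEFF_NORMED); _,v,_,l=cv2.minMaxLoc(r); print("match",v,l[0]+250-258,l[1]+205-212)
c=b[195:235,245:285,::-1]; cv2.imwrite("pics/rod.png",cv2.resize(c,None,fx=14,fy=14,interpolation=cv2.INTER_CUBIC))
c=cams.get_image("top")["image"][205:245,230:290,::-1]; cv2.imwrite("pics/rodt.png",cv2.resize(c,None,fx=10,fy=10,interpolation=cv2.INTER_CUBIC))
F=[]
for _ in range(10): ctrl.hold(.05); F.append(sensors.get_ft_force())
print(np.mean(F,0),np.std(F,0),sensors.get_clock())
E
```

```text
home (63, np.int64(260), np.int64(268), np.int64(210), np.int64(220), np.float64(264.2307692307692))
now (61, np.int64(263), np.int64(270), np.int64(216), np.int64(227), np.float64(266.0833333333333))
0 [263.83 217.72] [263.93 220.8 ]
0.02 [264.94 221.94] [265.03 225.03]
0.025 [265.22 223.01] [265.31 226.11]
0.03 [265.51 224.09] [265.59 227.19]
0.036 [265.85 225.4 ] [265.94 228.5 ]
match 0.7141762375831604 2 7
[ 9.62815311  6.97165439 -9.21116516] [0.41995015 0.27569884 0.27916617] 27.8167
```

View pics/rod.png

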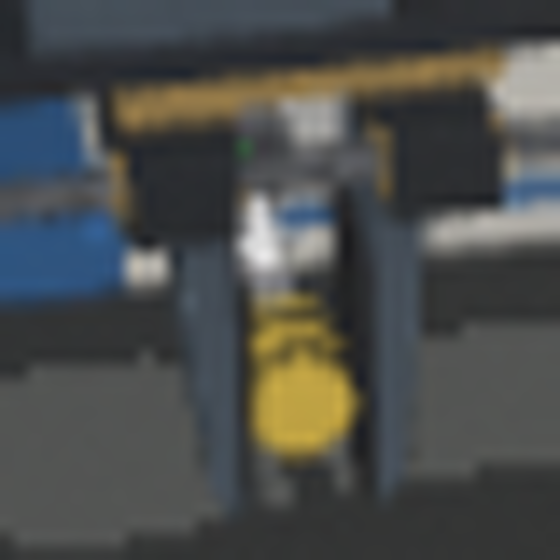

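The green ring shows at the bush (crop (245,145)) and no red is visible. The knob has moved about 7 px, which fits roughly 30 mm, and the pull is 7.0 N, which is the spring force at 0.030. I'm handing in.

```bash
python3 -c "
from rig import *
from rig import ctrl,job_done,sensors
ctrl.hold(.5);print(sensors.get_finger_force(),sensors.get_eef_pos());print(job_done())"
```

```text
49.99714493751526 [0.51717931 0.01378091 0.05320306]
the job is handed in; nothing more can be done
None
```

Job handed in (no verdict was returned): the camera shows spatula and brush flat in their own compartments, handles at the notched end, and the gripper is still holding the knob about 30 mm out, with green showing and no red.

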